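Load the bamboo straightening press

ROBOT

A 7-joint arm with a two-finger parallel gripper is mounted at the origin on a cart in front of the work surface, level with it; the furniture and walls round the work are solid. World frame = base frame: x ahead of the robot, y to its left, z up, the work surface at z = 0. Lengths are in m, angles in rad, forces in N, time in s.
With the tool pointing down it reaches from about 0.35 to 0.9 m from the base axis. Payload 7.2 kg.
Tool frame: the origin (TCP) lies at the centre of the arm's flange, where the gripper is bolted on; the fingertips stand 173 mm ahead of it and the grasp point (between the pads) lies 155 mm ahead of it; z points along the fingers, y is the line along which they close (so a half turn about z gives the same grasp; the last joint's range is limited). The gripper opens to 85 mm and grips with 20 to 120 N. Pads are 22 mm wide; open, the fingers measure 114 mm over their backs; the gripper's body (76 mm by 85 mm) begins 54 mm behind the grasp point. The pads swing forward as they close: fully open they stand 13 mm farther back than shut.
Start: joints at [1.075, 0.411, -0.013, 1.596, 0.006, 1.134, -0.082], TCP at [0.259, -0.569, 0.405] pointing down, gripper open.
Joint ranges: [-2.95, 2.95], [-0.29, 1.99], [-1.47, 1.44], [0.14, 2.54], [-1.03, 4.17], [0.13, 1.85], [-2.86, 2.86]. Speed limits (rad/s): [2.39, 2.39, 3.01, 3.01, 3.14, 3.14, 3.14].

INTERFACE

Orientations are given as a unit quaternion [w, x, y, z].
In Python, from station import env, vision, models gives the robot as it stands.
- The arm moves only by the shell command python3 -m inch 'ROWS' [FORCE]. ROWS is JSON, a list that holds one entry, the list of rows, each a list of 7 numbers: the closure, from 0 (fully open) to 1 (shut), then the shift along the tool's x, y, z as a fraction of full scale, then the turn, a rotation vector about the tool's x, y, z as a fraction of full scale. A call has 1 to 5 rows; each row shifts and turns the commanded pose from where the row before left it, along the tool's axes as they then stand; what a row does not reach is not made up. Full scale, the value 1, is 25 mm for a shift and 6 degrees for a turn. A row lasts 1/10 s, in which the tool goes at most 50 mm and 8.59 degrees, less where a joint would pass 70% of its speed; a pose out of reach is approached as far as the arm can. A call with a number of a shift or a turn outside -1 to 1 is refused whole. A call with a gripper value outside its range is refused whole. The fingers move at their own pace and stop on an object; FORCE is the grip in N (left out, the last holds). Time passes only in rows, so rows that do not move let the fingers close. It gives the time, the measured TCP pose, the force, the opening and the grip force at its end, in the units of the state.
- env.get_state(): the state, without advancing time (a new reading comes with each control period).
- vision.grab_frame(name): name is "side" or "top" or "wrist"; returns the picture (400x640x3 uint8, red, green, blue); there is no depth.
- vision.get_calibration(name): a dict with "fx", "fy", "cx", "cy" (pixels), "R" (3x3) and "t" (3): a world point X has camera coordinates R X + t; the wrist camera has in their place "mount" (4x4, takes a point from camera to tool coordinates, whose origin is the TCP and whose axes are the flange's). Camera axes: x right, y down, z forward; pixel columns grow to the right and rows downward; lengths in m; the calibration is good to about 2 mm. A picture is of the moment at which its call begins: read the wrist's pose just before it. get_calibration takes no time and is no camera call.
- env.hand_in(): hands the job in; it is judged then, once.
Trained networks look in the newest picture that a camera, given by its name, has taken for a name from the list of things; names that differ only in an ending like _2 or _b are one class to them, and where a whole thing is asked for, a point or a joint stands for the part that bears it (a point fixed in the world has none). Each returns a list of dicts, best first, with "p" (0 to 1); they miss things now and then, are a little off and sometimes report something else, mostly with a low value. They report only what shows in the picture. A call takes as long as a camera call. They do not tell look-alikes from the thing itself.
- models.trace(camera, target): "mask" (400x640 bool, what is visible of it) and "extent" ([centre column, centre row, width, height] in pixels, round what is visible of it).
- models.spot_point(camera, target): "uv" ([column, row] in pixels: a listed point, or the origin of a listed thing).
The state is a dict: "time": time; "joint_positions": joint angles; "qd": joint speeds; "joint_efforts": joint torques, N m; "tool_pos": TCP position; "eef_rot": TCP orientation; "contact_force": force on the tool from outside, world axes, zero at the start; "moment": the same for the moment, N m; "gripper_width": opening from 0.0 (shut) to 1.0 (fully open); "grasp_force": force on a finger pad.
Only numpy, scipy, OpenCV 4.12 (cv2) and the standard library are available. Lean on these libraries where they do the work, as an engineer would, in place of code of your own. Each camera call takes 0.05 s, during which the arm holds its last target. There are 200 camera calls.

TASK

Load the straightening press: lay the three bamboo handle blanks in the grooves of the grooved board, each centred along its groove, with the dark one, which needs the most pressing, in the middle between the two pale ones. Then lower the pressing board over the two guide pins so that it lies flat on all three blanks, and stand the brass weight upright on the middle of its cleat. Leave the green tin and the comb where they are.

Things in the scene. Friction and masses are not known exactly. Their poses are not given: they have to be found in the camera images.
- groove_board: Fixed grooved board, pale wood with dark ribs, 130 (x) x 200 (y) mm. Origin: centre of underside. Open-ended grooves run along y at x = -40, 0, +40 mm; floor at z 12 mm, 15 wide, 22 wide at the rib tops (z 18). Ribs stand at |y| 30 to 96 mm only; the middle is bare at z 12: room for fingers beside a blank. Steel guide pins, 8 mm thick, tops at z 42, at (x, y) = (20, 62) and (-20, -62) mm.
- press_board: Loose pressing board, dark wood. Origin: centre of underside. Plate 112 (x) x 150 (y) x 10 mm; cleat on it across the middle, 112 (x) x 50 (y), top at z 32 mm: grip its long sides (facing +-y). Open notches 20 wide, 25 deep: at x = +20 in the +y end, x = -20 in the -y end. Centred over the grooved board, axes alike or half a turn off, it clears the pins by 6 mm and lies 23 mm up.
- dark_blank: The dark red-brown bamboo handle blank, loose: a rod 11 mm thick and 180 mm long, lying along its y axis. Origin: middle of its length, on its underside.
- pale_blank_a: A pale yellow bamboo handle blank, loose: a rod 11 mm thick and 172 mm long, lying along its y axis. Origin: middle of its length, on its underside. The two pale blanks are interchangeable.
- pale_blank_b: The other pale yellow bamboo handle blank, loose: 11 mm thick and 170 mm long, lying along its y axis. Origin: middle of its length, on its underside.
- weight: Round brass weight, loose, 0.3 kg, standing upright: body 45 mm across, 36 mm high over the knob on top. Origin: centre of its underside. Grip it low round the 45 mm body (tips near its foot); fingers slip off the knob and the sloping shoulder.
- green_tin: Bystander: small flat green tin, 62 (x) x 89 (y) x 24 mm, lying flat. Origin: centre of its underside. Not to be moved.
- comb: Bystander: red-brown wooden comb, 29 (x) x 70 (y) x 8 mm, lying flat. Origin: centre of its underside. Not to be moved.
Things that resemble listed ones, but are neither listed nor needed, are in the scene too. Leave any purple or red look-alike of the weight alone.

How it is judged:
By the outcome, as a careful person would: the job done as asked, in the order asked, and still so for the second after the job is handed in, with the robot touching nothing.
It also fails if it takes over 112 s, if anything falls off the work surface, if the arm or the gripper's body presses on something with over 40 N, if the wrist force passes 120 N, or if a joint passes its speed limit or range.

## Working session

There is one attempt and no reset: what is moved stays moved. The work goes in short steps, Python scripts to look and compute and a shell command to move; the robot and the scene stay as the last step left them, time stands still between calls to the robot, and variables do not carry over. Pictures are saved under pics/ and viewed, at most 17 in all, crops included, and the job is handed in when it is done.

```bash
mkdir -p pics; ls
python3 - <<'E'
from station import env, vision, models
import cv2,numpy as np
for n in ["top","side","wrist"]:
    im=vision.grab_frame(n); cv2.imwrite(f"pics/{n}0.png",im[:,:,::-1])
    c=vision.get_calibration(n); print(n,{k:np.round(v,3).tolist() for k,v in c.items()})
s=env.get_state(); print(s)
E
```

```text
pics
top {'fx': 514.61, 'fy': 514.61, 'cx': 316.954, 'cy': 207.998, 'R': [[0.002, -1.0, -0.019], [-0.998, -0.001, -0.065], [0.065, 0.019, -0.998]], 't': [0.058, 0.561, 1.284]}
side {'fx': 436.015, 'fy': 436.015, 'cx': 322.254, 'cy': 201.077, 'R': [[0.955, -0.297, -0.026], [-0.145, -0.388, -0.91], [0.26, 0.873, -0.413]], 't': [-0.512, 0.13, 0.982]}
wrist {'fx': 295.469, 'fy': 295.469, 'cx': 318.643, 'cy': 195.898, 'mount': [[0.0, -0.949, -0.317, 0.081], [1.0, -0.0, 0.0, 0.001], [-0.0, -0.317, 0.949, 0.03], [0.0, 0.0, 0.0, 1.0]]}
{'time': 0.15, 'joint_positions': array([ 1.07482645,  0.41174395, -0.0127453 ,  1.59680945,  0.00560438,
        1.13429178, -0.08216586]), 'qd': array([ 7.22657447e-05, -3.19691069e-03,  1.55268389e-04, -2.94438087e-03,
       -1.52198534e-03, -1.43725818e-04,  1.57688635e-03]), 'joint_efforts': array([ 1.73956993e-03, -6.01035333e+01,  6.82790168e-01, -2.99645054e+01,
        1.39294553e-02,  7.86084391e-03, -4.61864147e-06]), 'tool_pos': array([ 0.25921531, -0.56854834,  0.40404596]), 'eef_rot': array([-5.85449844e-04,  9.77203955e-01,  2.12301812e-01, -1.65703794e-04]), 'contact_force': array([-0.19306645, -0.05817654, -0.07627707]), 'moment': array([-0.02266069, -0.02788962, -0.04099735]), 'grasp_force': 0.0, 'gripper_width': 0.9980691633955803}
```

View pics/top0.png

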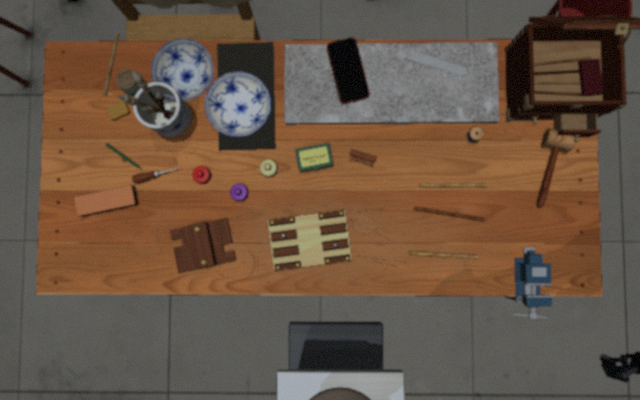

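View pics/side0.png

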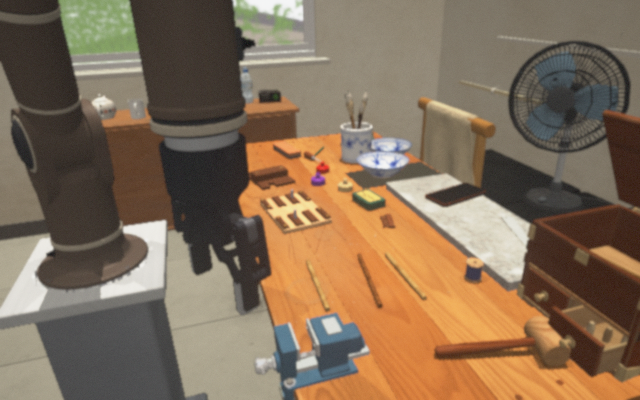

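The top view shows the pale blanks at (452,185) and (443,254), with the dark blank at (450,214). The groove board is at (310,239) and the press board at (203,245). There are four weight candidates: brass/cream (268,168), purple (239,191), red (201,174) and a spool (475,134). The brass one at (268,168) fits the description by its colour, and I'll confirm it in a crop before grasping.

```bash
cat > h.py <<'E'
from station import env, vision, models
import cv2, numpy as np
from scipy.spatial.transform import Rotation as Ro
def pose():
    s=env.get_state(); q=np.array(s["eef_rot"]); return Ro.from_quat(q[[1,2,3,0]]).as_matrix(), np.array(s["tool_pos"])
def cam(name):
    """K, R, t (world->cam); call just before grabbing"""
    c=vision.get_calibration(name); K=np.array([[c["fx"],0,c["cx"]],[0,c["fy"],c["cy"]],[0,0,1]])
    if name=="wrist":
        Rt,p=pose(); M=np.array(c["mount"]); Rc=Rt@M[:3,:3]; o=p+Rt@M[:3,3]; return K,Rc.T,-Rc.T@o
    return K,np.array(c["R"]),np.array(c["t"])
def ray(C,uv):
    K,R,t=C; d=R.T@np.linalg.inv(K)@np.array([uv[0],uv[1],1.]); return -R.T@t, d/np.linalg.norm(d)
def plane(C,uv,z):
    o,d=ray(C,uv); return o+d*(z-o[2])/d[2]
def tri(obs):
    A=0;b=0
    for C,uv in obs:
        o,d=ray(C,uv); P=np.eye(3)-np.outer(d,d); A=A+P; b=b+P@o
    X=np.linalg.solve(A,b); return X,[np.linalg.norm((lambda o,d:(np.eye(3)-np.outer(d,d))@(X-o))(*ray(C,u))) for C,u in obs]
def proj(C,X):
    K,R,t=C; p=K@(R@np.asarray(X)+t); return p[:2]/p[2]
def rect(C,mask,z):
    """mask -> world-plane rectangle at height z: centre xy, (len,wid), yaw deg of long axis (0..180)"""
    ys,xs=np.nonzero(mask); P=np.array([plane(C,(x,y),z)[:2] for x,y in zip(xs,ys)])*1000
    (c,(w,h),a)=cv2.minAreaRect(P.astype(np.float32))
    if w<h: w,h,a=h,w,a+90
    return np.round(c,1),(round(w,1),round(h,1)),round(a%180,1)
E
python3 - <<'E'
from h import *
for n in ["top","side"]:
    C=cam(n); vision.grab_frame(n)
    for t in ["groove_board","press_board","dark_blank","pale_blank_a","weight","green_tin","comb"]:
        for r in models.spot_point(n,t)[:5]:
            if r["p"]>.25: print(n,t,round(r["p"],2),np.round(r["uv"],1),np.round(plane(C,r["uv"],0)*1000,0)[:2])
E
```

```text
top groove_board 0.61 [309.3 238.4] [484.  79.]
top press_board 0.61 [201.3 246.8] [462. 356.]
top dark_blank 0.79 [447.5 215.4] [ 544. -274.]
top pale_blank_a 0.83 [454.1 183.8] [ 625. -292.]
top pale_blank_a 0.57 [443.7 258.3] [ 435. -263.]
top weight 0.78 [237.9 193.4] [600. 264.]
top weight 0.64 [269.5 168.5] [665. 182.]
top weight 0.63 [442.6 256.8] [ 438. -260.]
top weight 0.48 [201.1 172.6] [654. 360.]
top green_tin 0.83 [316.  157.6] [693.  62.]
top comb 0.66 [363.3 157.8] [692. -60.]
side groove_board 0.86 [291.1 214.7] [470.  66.]
side press_board 0.66 [267.1 178.4] [460. 353.]
side dark_blank 0.61 [367.1 281. ] [ 544. -282.]
side pale_blank_a 0.85 [315.8 286.7] [ 441. -266.]
side pale_blank_a 0.69 [405.8 276.5] [ 624. -293.]
side weight 0.65 [318.2 185.6] [597. 236.]
side weight 0.56 [346.8 190.2] [667. 171.]
side weight 0.49 [322.  173.3] [640. 333.]
side comb 0.47 [386.4 221.2] [691. -55.]
```

View pics/wrist0.png

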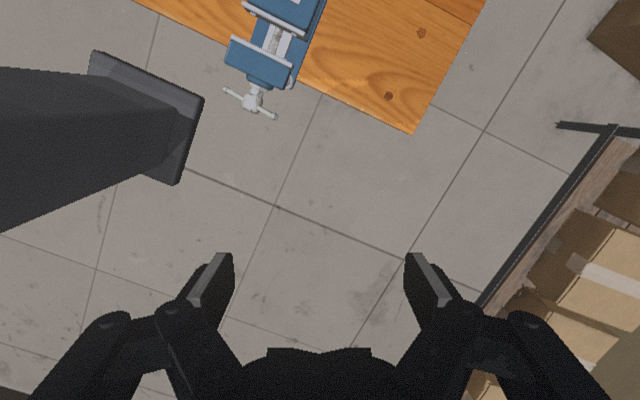

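The wrist view shows the vice and the table edge, and no targets yet. Next I'll fly over the blanks.

```bash
R='[0,0.95,-0.35,0,0,0,0]'
python3 -m inch '[[[0,0.95,-0.35,0,0,0,0],[0,0.95,-0.35,0,0,0,0],[0,0.95,-0.35,0,0,0,0],[0,0.95,-0.35,0,0,0,0],[0,0.95,-0.35,0,0,0,0]]]'
python3 -m inch '[[[0,0.95,-0.35,0,0,0,0],[0,0.95,-0.35,0,0,0,0],[0,0.95,-0.35,0,0,0,0],[0,0.95,-0.35,0,0,0,0],[0,0.95,-0.35,0,0,0,0]]]'
python3 -m inch '[[[0,0.95,-0.35,0,0,0,0],[0,0.95,-0.35,0,0,0,0],[0,0.95,-0.35,0,0,0,0],[0,0.95,-0.35,0,0,0,0],[0,0.95,-0.35,0,0,0,0]]]'
python3 -m inch '[[[0,0,0,0,0,0,-1],[0,0,0,0,0,0,-1],[0,0,0,0,0,0,-1],[0,0,0,0,0,0,-1],[0,0,0,0,0,0,-1]]]'
python3 -m inch '[[[0,0,0,0,0,0,-1],[0,0,0,0,0,0,-1],[0,0,0,0,0,0,-1],[0,0,0,0,0,0,-1],[0,0,0,0,0,0,-1]]]'
python3 -m inch '[[[0,0,0,0,0,0,-0.9],[0,0,0,0,0,0,0],[0,0,0,0,0,0,0]]]'
cat >> h.py <<'E'
def st():
    R,p=pose(); s=env.get_state()
    print("t",round(s["time"],2),"TCP",np.round(p*1000,1),"yawx",round(np.degrees(np.arctan2(R[1,0],R[0,0])),1),"tilt",round(np.degrees(np.arccos(-R[2,2])),2),"F",np.round(s["contact_force"],1),"w",round(s["gripper_width"],3),"g",round(s["grasp_force"],1))
E
python3 - <<'E'
from h import *
st(); C=cam("wrist"); im=vision.grab_frame("wrist"); cv2.imwrite("pics/w1.png",im[:,:,::-1])
for t in ["dark_blank","pale_blank_a"]:
    for r in models.trace("wrist",t)[:4]:
        print(t,round(r["p"],2),np.round(r["extent"]),rect(C,r["mask"],.0055))
st()
E
```

```text
time: 1.45
tool_pos: [0.3498, -0.4789, 0.4048]
eef_rot: [0.0, 0.977, 0.212, 0.0]
contact_force: [0.9, -0.7, 0.2]
gripper_width: 0.998
grasp_force: 0.0
time: 1.95
tool_pos: [0.4397, -0.3898, 0.4048]
eef_rot: [0.0, 0.977, 0.212, 0.0]
contact_force: [0.0, 0.7, 0.2]
gripper_width: 1.0
grasp_force: 0.0
time: 2.45
tool_pos: [0.5296, -0.3007, 0.4048]
eef_rot: [0.0, 0.977, 0.212, 0.0]
contact_force: [-0.0, 0.8, 0.0]
gripper_width: 1.0
grasp_force: 0.0
time: 2.95
tool_pos: [0.529, -0.3015, 0.4047]
eef_rot: [0.0, 0.888, 0.46, -0.0]
contact_force: [-0.2, -0.2, -0.3]
gripper_width: 0.998
grasp_force: 0.0
time: 3.45
tool_pos: [0.5289, -0.3015, 0.4047]
eef_rot: [0.0, 0.739, 0.674, -0.0]
contact_force: [0.0, 0.1, 0.1]
gripper_width: 1.001
grasp_force: 0.0
time: 3.75
tool_pos: [0.5289, -0.3016, 0.4047]
eef_rot: [0.0, 0.709, 0.706, 0.0]
contact_force: [-0.2, 0.4, -0.7]
gripper_width: 0.996
grasp_force: 0.0
t 3.75 TCP [ 528.9 -301.6  404.7] yawx 89.7 tilt 0.0 F [-0.2  0.4 -0.7] w 0.996 g 0.0
dark_blank 0.79 [335. 141.  27. 145.] (array([ 547.7, -277.6]), (181.2, 11.0), 80.9)
pale_blank_a 0.62 [391. 150.  15. 132.] (array([ 620.2, -289.1]), (171.1, 12.3), 89.6)
pale_blank_a 0.58 [246. 126.  12. 146.] (array([ 443.7, -258.8]), (173.7, 12.0), 87.2)
t 3.9 TCP [ 529.  -301.5  404.7] yawx 89.8 tilt 0.01 F [ 1.1  0.6 -0.2] w 1.004 g 0.0
```

View pics/w1.png

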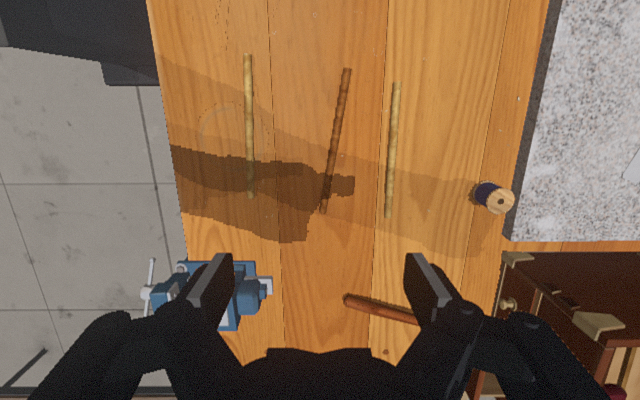

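The wrist picture shows both pale blanks, at (248,126) and (391,150), and the dark one at (335,141). All three masks give plausible lengths, so I'll go over the near pale one and take a second, lower view.

```bash
python3 -m inch '[[[0.2,0.43,-0.85,0,0,0,0.1],[0.4,0.43,-0.85,0,0,0,0.1],[0.5,0.43,-0.85,0,0,0,0.1],[0.5,0.43,-0.85,0,0,0,0.1],[0.5,0,0,1,0,0,0]]]' >/dev/null
python3 -m inch '[[[0.5,0,0,1,0,0,0],[0.5,0,0,1,0,0,0],[0.5,0,0,1,0,0,0],[0.5,0,0,1,0,0,0],[0.5,0,0,0.8,0,0,0]]]' | head -2
python3 -m inch '[[[0.5,0,0,0,0,0,0],[0.5,0,0,0,0,0,0]]]'|tail -2
python3 - <<'E'
from h import *
st(); C=cam("wrist"); im=vision.grab_frame("wrist"); cv2.imwrite("pics/w2.png",im[:,:,::-1])
for t in ["dark_blank","pale_blank_a"]:
    for r in models.trace("wrist",t)[:4]:
        print(t,round(r["p"],2),np.round(r["extent"]),rect(C,r["mask"],.0055),rect(C,r["mask"],.02))
st()
E
```

```text
time: 4.9
tool_pos: [0.4446, -0.2569, 0.2585]
gripper_width: 0.5
grasp_force: 0.0
t 5.1 TCP [ 445.  -256.9  260. ] yawx 87.5 tilt 0.02 F [-0.1 -0.3  0.2] w 0.5 g 0.0
dark_blank 0.67 [451. 202.  58. 188.] (array([ 549.2, -269.2]), (162.9, 11.8), 80.5) (array([ 542.7, -263.2]), (152.4, 11.0), 80.5)
pale_blank_a 0.57 [536. 222.  50. 189.] (array([ 621.1, -290.9]), (175.4, 13.2), 90.6) (array([ 609.9, -283.5]), (164.0, 12.3), 90.6)
pale_blank_a 0.56 [317. 197.  13. 207.] (array([ 443.6, -261. ]), (175.1, 9.7), 86.7) (array([ 443.9, -255.5]), (163.8, 9.0), 86.7)
t 5.25 TCP [ 445.2 -257.2  261. ] yawx 87.5 tilt 0.13 F [-0.6 -0.7 -0.1] w 0.501 g 0.0
```

```bash
python3 -m inch '[[[0.5,-0.11,-0.06,0.8,0,0,0],[0.5,0,0,0.9,0,0,0],[0.5,0,0,0.9,0,0,0],[0.5,0,0,0.8,0,0,0],[0.5,0,0,0,0,0,0]]]'|tail -5 
python3 -m inch '[[[1,0,0,0,0,0,0],[1,0,0,0,0,0,0],[1,0,0,0,0,0,0],[1,0,0,0,0,0,0],[1,0,0,0,0,0,0]]]' 40
python3 -m inch '[[[1,0,0,-0.5,0,0,0],[1,0,0,-1,0,0,0],[1,0,0,-1,0,0,0],[1,0,0,-1,0,0,0],[1,0,0,-1,0,0,0]]]'
```

```text
tool_pos: [0.4426, -0.2595, 0.1736]
eef_rot: [-0.001, 0.722, 0.692, -0.0]
contact_force: [-0.8, -0.3, -0.9]
gripper_width: 0.499
grasp_force: 0.0
time: 6.25
tool_pos: [0.4438, -0.26, 0.1762]
eef_rot: [0.001, 0.722, 0.692, 0.0]
contact_force: [-1.0, 0.4, 7.4]
gripper_width: 0.103
grasp_force: 41.3
time: 6.75
tool_pos: [0.443, -0.2596, 0.2894]
eef_rot: [0.0, 0.722, 0.692, 0.0]
contact_force: [0.7, -1.2, -0.8]
gripper_width: 0.101
grasp_force: 40.4
```

```bash
python3 -m inch '[[[1,0.94,0.1,-0.4,0,0,0],[1,0.94,0.1,-0.4,0,0,0],[1,0.94,0.1,-0.4,0,0,0],[1,0.94,0.1,-0.4,0,0,0],[1,0.94,0.1,-0.4,0,0,0]]]' >/dev/null
python3 -m inch '[[[1,0.94,0.1,-0.4,0,0,0],[1,0.94,0.1,-0.4,0,0,0],[1,0.94,0.1,-0.4,0,0,0],[1,0.94,0.1,-0.4,0,0,0],[1,0.94,0.1,-0.4,0,0,0]]]' |head -2
python3 -m inch '[[[1,0.94,0.1,-0.4,0,0,0],[1,0.94,0.1,-0.4,0,0,0],[1,0,0,0,0,0,0],[1,0,0,0,0,0,0]]]'|tail -2
python3 - <<'E'
from h import *
st(); C=cam("wrist"); im=vision.grab_frame("wrist"); cv2.imwrite("pics/w3.png",im[:,:,::-1]); np.save("w3C.npy",np.hstack([C[0],C[1],C[2][:,None]]))
for t,z in [("groove_board",.012),("press_board",.01),("weight",.02),("pale_blank_a",.235)]:
    for r in models.trace("wrist",t)[:4]:
        print(t,round(r["p"],2),np.round(r["extent"]),rect(C,r["mask"],z))
st()
E
```

```text
time: 7.75
tool_pos: [0.4779, -0.0249, 0.3888]
gripper_width: 0.105
grasp_force: 40.4
t 8.15 TCP [485.   21.1 408.1] yawx 87.6 tilt 0.07 F [ 0.4  0.2 -1.4] w 0.105 g 40.4
groove_board 0.55 [308. 108. 132. 186.] (array([479.3,  77.7]), (200.2, 132.4), 97.9)
weight 0.59 [478.  19.  47.  36.] (array([659.6, 174.7]), (49.9, 31.7), 177.6)
pale_blank_a 0.6 [320. 219.  25. 269.] (array([485.4,  29.8]), (155.6, 10.6), 87.3)
t 8.4 TCP [485.1  19.8 407. ] yawx 87.4 tilt 0.04 F [-0.5  0.5 -1.5] w 0.101 g 40.4
```

View pics/w3.png

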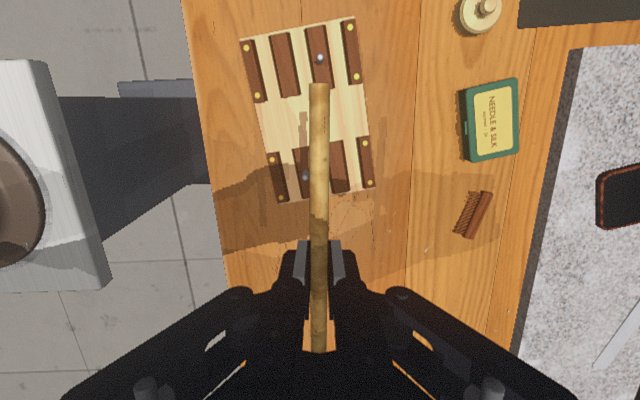

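The board is at (308,108) with its grooves leaning left, so its yaw is about +8°. The pins are at about (320,58) and (305,176). The tin is at (490,120), the comb at (472,213) and the brass weight at (480,14). I'll enlarge the board once to get its pins and corners precisely.

Run:
```python
import cv2
im=cv2.imread("pics/w3.png")[5:215,230:390]; cv2.imwrite("pics/w3c.png",cv2.resize(im,None,fx=2.8,fy=2.8,interpolation=cv2.INTER_CUBIC))
```

```text
(no output)
```

View pics/w3c.png

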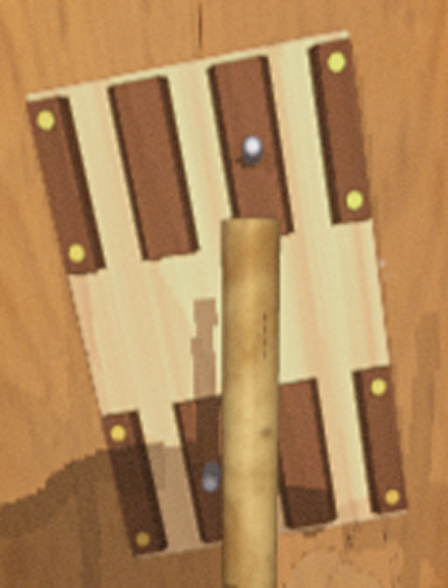

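Run:
```python
from h import *
from scipy.optimize import least_squares
a=np.load("w3C.npy"); C=(a[:,:3],a[:,3:6],a[:,6])
m=np.array([(-65,100,12),(65,100,12),(65,-100,12),(-65,-100,12),(20,62,42),(-20,-62,42)],float)/1000
uv=np.array([(27,98),(347,32),(407,512),(133,555),(253,146),(211,470)])/2.8+[230,5]
def f(p):
    c,s=np.cos(p[2]),np.sin(p[2]); R=np.array([[c,-s,0],[s,c,0],[0,0,1]])
    return np.concatenate([proj(C,R@q+[p[0],p[1],p[3] if len(p)>3 else 0])-u for q,u in zip(m,uv)])
for p0 in ([.48,.078,.137],[.48,.078,.137,0]):
    r=least_squares(f,p0); print(np.round(r.x*[1000,1000,57.3]+[] if len(p0)==3 else r.x*[1000,1000,57.3,1000],1),np.round(r.fun,1))
```

```text
Traceback (most recent call last):
ValueError: operands could not be broadcast together with shapes (3,) (0,)
```

Run:
```python
from h import *
from scipy.optimize import least_squares
a=np.load("w3C.npy"); C=(a[:,:3],a[:,3:6],a[:,6])
m=np.array([(-65,100,12),(65,100,12),(65,-100,12),(-65,-100,12),(20,62,42),(-20,-62,42)],float)/1000
uv=np.array([(27,98),(347,32),(407,512),(133,555),(253,146),(211,470)])/2.8+[230,5]
def f(p):
    c,s=np.cos(p[2]),np.sin(p[2]); R=np.array([[c,-s,0],[s,c,0],[0,0,1]])
    return np.concatenate([proj(C,R@q+[p[0],p[1],p[3] if len(p)>3 else 0])-u for q,u in zip(m,uv)])
for p0 in ([.48,.078,.137],[.48,.078,.137,0]):
    r=least_squares(f,p0); print(np.round(r.x*np.array([1000,1000,57.3,1000])[:len(p0)],1),np.round(r.fun,1))
C=cam("top"); vision.grab_frame("top")
for q in models.trace("top","groove_board")[:1]: print(rect(C,q["mask"],.012))
for q in models.spot_point("top","groove_board")[:1]: print(plane(C,q["uv"],0))
```

```text
[480.5  76.9   7.6] [-1.2 -2.3  1.  -2.1  0.6  0.5  0.3  1.6 -0.1 -0.5 -0.5  4.5]
[480.3  77.    7.6  -8.2] [ 0.5 -1.   0.  -0.2 -0.7 -1.4  0.9 -0.6 -0.3  0.4 -0.3  2.7]
(array([474.2, 138.5]), (127.1, 79.5), 7.4)
[0.48073984 0.07807756 0.        ]
```

```bash
python3 -m inch '[[[1,0,0,0,0,0,-0.86],[1,0,0,0,0,0,-0.86],[1,0.76,-0.49,0.5,0,0,0],[1,0.76,-0.49,1,0,0,0],[1,0.76,-0.49,1,0,0,0]]]' >/dev/null
python3 -m inch '[[[1,0,0,1,0,0,0],[1,0,0,1,0,0,0],[1,0,0,1,0,0,0],[1,0,0,1,0,0,0],[1,0,0,0.7,0,0,0]]]' >/dev/null
python3 -m inch '[[[1,0,0,0,0,0,0],[1,0,0,0,0,0,0]]]' >/dev/null
cat >> h.py <<'E'
B=np.array([480.5,77.0]); BY=7.7
def bst(z=None):
    st(); R,p=pose(); a=np.radians(BY); d=p[:2]*1000-B
    print("in board axes x,y:",np.round([d@[np.cos(a),np.sin(a)],d@[-np.sin(a),np.cos(a)]],1))
E
python3 - <<'E'
from h import *
bst(); C=cam("wrist"); im=vision.grab_frame("wrist"); cv2.imwrite("pics/w4.png",im[:,:,::-1]); np.save("w4C.npy",np.hstack([C[0],C[1],C[2][:,None]]))
E
```

```text
t 9.75 TCP [441.3  72.3 227.3] yawx 97.8 tilt 0.04 F [-0.2  0.6  0.5] w 0.107 g 40.4
in board axes x,y: [-39.5   0.6]
```

View pics/w4.png

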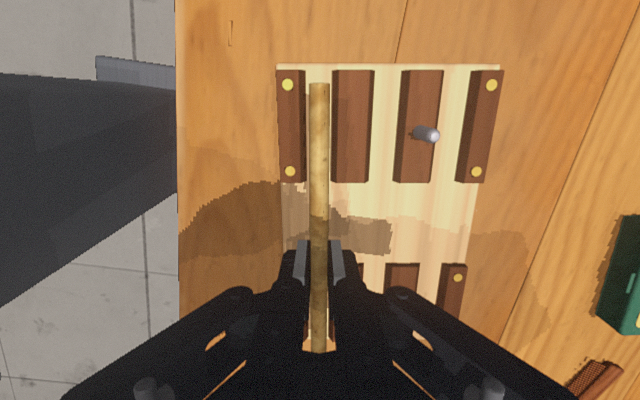

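The blank hangs parallel to the board, with its tip at (319,85) between the ribs of the left groove. I'll check the board pose from this closer view using the far corners (277,66) and (499,65) and the pin top (433,136).

Run:
```python
from h import *
a=np.load("w4C.npy"); C=(a[:,:3],a[:,3:6],a[:,6])
th=np.radians(BY); X=np.array([[np.cos(th),np.sin(th)],[-np.sin(th),np.cos(th)]])
for uv,z in [((277,66),12),((499,65),12),((433,136),42),((287.5,85),18),((491.5,85),18),((290,171),18),((476,171),18),((319.5,84),52+5)]:
    print(uv,z,np.round(X@(plane(C,uv,z/1000)[:2]*1000-B),1))
```

```text
(277, 66) 12 [-64.   98.2]
(499, 65) 12 [63.6 99. ]
(433, 136) 42 [19.3 62.3]
(287.5, 85) 18 [-57.7  87.7]
(491.5, 85) 18 [58.1 88. ]
(290, 171) 18 [-57.7  37.7]
(476, 171) 18 [57.8 38. ]
(319.5, 84) 57 [-39.6  86.7]
```

```bash
python3 -m inch '[[[1,-0.02,-0.02,0.8,0,0,0],[1,0,0,0.7,0,0,0],[1,0,0,0.03,0,0,0],[1,0,0,0,0,0,0]]]'
python3 -m inch '[[[0.65,0,0,0,0,0,0],[0.65,0,0,0,0,0,0],[0.65,0,0,0,0,0,0],[0.65,0,0,-0.5,0,0,0],[0.65,0,0,-1,0,0,0]]]'
python3 - <<'E'
from h import *
bst()
E
```

```text
time: 10.2
tool_pos: [0.4411, 0.0718, 0.1898]
eef_rot: [0.0, 0.657, 0.754, 0.0]
contact_force: [0.8, 0.8, 0.0]
gripper_width: 0.104
grasp_force: 40.4
time: 10.7
tool_pos: [0.4401, 0.0716, 0.2265]
eef_rot: [-0.001, 0.657, 0.754, -0.001]
contact_force: [-0.4, -0.9, -1.1]
gripper_width: 0.348
grasp_force: 0.0
t 10.7 TCP [440.1  71.6 226.5] yawx 97.9 tilt 0.18 F [-0.4 -0.9 -1.1] w 0.348 g 0.0
in board axes x,y: [-40.8   0.1]
```

```bash
python3 -m inch '[[[0.5,0,0,-1,0,0,0.95],[0.5,0,0,-1,0,0,0.95],[0.5,0,0,-1,0,0,0.94],[0.5,-0.94,0.46,0,0,0,0],[0.5,-0.94,0.46,0,0,0,0]]]' >/dev/null
python3 -m inch '[[[0.5,-0.94,0.46,0,0,0,0],[0.5,-0.94,0.46,0,0,0,0],[0.5,-0.94,0.46,0,0,0,0],[0.5,-0.94,0.46,0,0,0,0],[0.5,-0.94,0.46,0,0,0,0]]]' >/dev/null
python3 -m inch '[[[0.5,-0.94,0.46,0,0,0,0],[0.5,-0.94,0.46,0,0,0,0],[0.5,-0.94,0.46,0,0,0,0],[0.5,-0.94,0.46,0,0,0,0],[0.5,-0.94,0.46,0,0,0,0]]]' >/dev/null
python3 -m inch '[[[0.5,-0.94,0.46,0,0,0,0],[0.5,-0.94,0.46,0,0,0,0],[0.5,0,0,0.6,0,0,0],[0.5,0,0,0,0,0,0],[0.5,0,0,0,0,0,0]]]' >/dev/null
python3 - <<'E'
from h import *
st(); C=cam("wrist"); im=vision.grab_frame("wrist")
R,p=pose(); X=np.array([.5485,-.2776])
for t in ["dark_blank"]:
    for r in models.trace("wrist",t)[:2]:
        c=rect(C,r["mask"],.0055); print(round(r["p"],2),np.round(r["extent"]),c)
print("tool xy to go /25:",(R.T@np.r_[X-p[:2],0])[:2]*40)
E
```

```text
t 12.7 TCP [ 546.7 -277.6  286.4] yawx 80.9 tilt 0.1 F [-0.5  0.2  0.1] w 0.502 g 0.0
0.86 [321. 184.   5. 199.] (array([ 547.7, -279. ]), (182.7, 9.2), 80.6)
tool xy to go /25: [0.00850944 0.06015063]
```

```bash
python3 -m inch '[[[0.5,-0.02,0.04,0.8,0,0,0],[0.5,0,0,1,0,0,0],[0.5,0,0,1,0,0,0],[0.5,0,0,1,0,0,0],[0.5,0,0,0.57,0,0,0]]]' >/dev/null
python3 -m inch '[[[0.5,0,0,0,0,0,0],[1,0,0,0,0,0,0],[1,0,0,0,0,0,0],[1,0,0,0,0,0,0],[1,0,0,0,0,0,0]]]' 40
python3 -m inch '[[[1,0,0,-0.5,0,0,0],[1,0,0,-1,0,0,0],[1,0,0,-1,0,0,0],[1,0,0,-1,0,0,0],[1,0,0,-1,0,0,0]]]'
```

```text
time: 13.8
tool_pos: [0.5486, -0.2797, 0.1788]
eef_rot: [0.001, 0.762, 0.648, 0.001]
contact_force: [0.1, 0.7, 7.3]
gripper_width: 0.105
grasp_force: 40.6
time: 14.3
tool_pos: [0.5477, -0.2795, 0.2918]
eef_rot: [0.0, 0.762, 0.648, 0.0]
contact_force: [1.0, 0.9, -1.5]
gripper_width: 0.102
grasp_force: 39.8
```

```bash
python3 -m inch '[[[1,0,0,0,0,0,-0.935],[1,0,0,0,0,0,-0.935],[1,0,0,0,0,0,-0.935],[1,0.966,-0.05,0,0,0,0],[1,0.966,-0.05,0,0,0,0]]]' >/dev/null
python3 -m inch '[[[1,0.966,-0.05,0,0,0,0],[1,0.966,-0.05,0,0,0,0],[1,0.966,-0.05,0,0,0,0],[1,0.966,-0.05,0,0,0,0],[1,0.966,-0.05,0,0,0,0]]]' >/dev/null
python3 -m inch '[[[1,0.966,-0.05,0,0,0,0],[1,0.966,-0.05,0,0,0,0],[1,0.966,-0.05,0,0,0,0],[1,0.966,-0.05,0,0,0,0],[1,0.966,-0.05,0,0,0,0]]]' >/dev/null
python3 -m inch '[[[1,0.966,-0.05,0,0,0,0],[1,0.966,-0.05,0,0,0,0],[1,0.966,-0.05,0,0,0,0],[1,0,0,0.8,0,0,0],[1,0,0,0.8,0,0,0]]]' >/dev/null
python3 -m inch '[[[1,0,0,0.8,0,0,0],[1,0,0,0,0,0,0],[1,0,0,0,0,0,0]]]'|tail -1
python3 - <<'E'
from h import *
bst(); C=cam("wrist"); im=vision.grab_frame("wrist"); cv2.imwrite("pics/w5.png",im[:,:,::-1])
th=np.radians(BY); X=np.array([[np.cos(th),np.sin(th)],[-np.sin(th),np.cos(th)]])
for t,z in [("pale_blank_a",.0175),("dark_blank",.06)]:
  for r in models.trace("wrist",t)[:2]:
    ys,xs=np.nonzero(r["mask"]); i=ys<np.percentile(ys,3)
    c=rect(C,r["mask"],z); print(t,round(r["p"],2),np.round(r["extent"]),c,"far end board xy",X@(plane(C,(xs[i].mean(),ys.min()),z)[:2]*1000-B))
E
```

```text
grasp_force: 39.8
t 16.6 TCP [481.4  77.1 230.4] yawx 97.6 tilt 0.01 F [ 0.3 -0.2  0.1] w 0.096 g 39.8
in board axes x,y: [ 0.9 -0. ]
pale_blank_a 0.88 [256. 191.  31. 208.] (array([438.6,  88. ]), (140.3, 10.6), 97.7) far end board xy [-39.70070209  86.68997084]
dark_blank 0.95 [318. 212.  18. 284.] (array([479.4,  89.8]), (157.9, 9.9), 97.9) far end board xy [ 0.68908214 91.77948359]
```

View pics/w5.png

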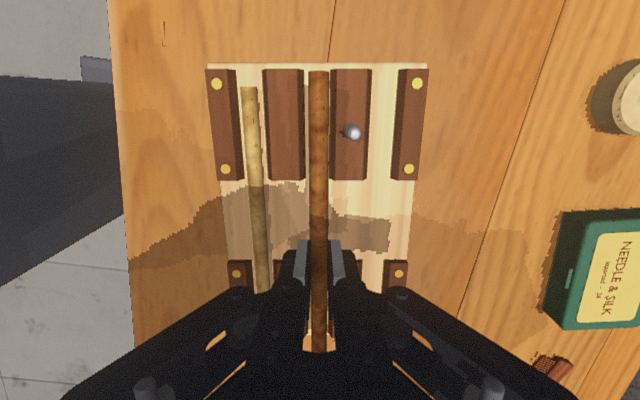

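The pale blank lies in the left groove at (253,190), and the dark one hangs over the middle groove at (318,212). Now I'll lower and release it.

```bash
python3 -m inch '[[[1,-0.04,-0.04,0.8,0,0,0],[1,0,0,0.7,0,0,0],[1,0,0,0.03,0,0,0],[1,0,0,0.03,0,0,0]]]'|tail -5
python3 -m inch '[[[0.65,0,0,0,0,0,0],[0.65,0,0,0,0,0,0],[0.65,0,0,0,0,0,0],[0.65,0,0,-0.5,0,0,0],[0.65,0,0,-1,0,0,0]]]'
python3 - <<'E'
from h import *
bst()
E
```

```text
tool_pos: [0.4807, 0.076, 0.1914]
eef_rot: [0.0, 0.659, 0.753, 0.0]
contact_force: [1.5, 0.5, -0.6]
gripper_width: 0.102
grasp_force: 39.8
time: 17.65
tool_pos: [0.4798, 0.0758, 0.2281]
eef_rot: [-0.001, 0.658, 0.753, -0.001]
contact_force: [0.7, 0.7, -0.3]
gripper_width: 0.349
grasp_force: 0.0
t 17.65 TCP [479.8  75.8 228.1] yawx 97.6 tilt 0.18 F [ 0.7  0.7 -0.3] w 0.349 g 0.0
in board axes x,y: [-0.9 -1.1]
```

```bash
python3 -m inch '[[[0.5,0,0,-1,0,0,0.63],[0.5,0,0,-1,0,0,0.63],[0.5,0,0,-1,0,0,0],[0.5,-0.975,0.375,0,0,0,0],[0.5,-0.975,0.375,0,0,0,0]]]' >/dev/null
python3 -m inch '[[[0.5,-0.975,0.375,0,0,0,0],[0.5,-0.975,0.375,0,0,0,0],[0.5,-0.975,0.375,0,0,0,0],[0.5,-0.975,0.375,0,0,0,0],[0.5,-0.975,0.375,0,0,0,0]]]' >/dev/null
python3 -m inch '[[[0.5,-0.975,0.375,0,0,0,0],[0.5,-0.975,0.375,0,0,0,0],[0.5,-0.975,0.375,0,0,0,0],[0.5,-0.975,0.375,0,0,0,0],[0.5,-0.975,0.375,0,0,0,0]]]' >/dev/null
python3 -m inch '[[[0.5,-0.975,0.375,0,0,0,0],[0.5,-0.975,0.375,0,0,0,0],[0.5,-0.975,0.375,0.4,0,0,0],[0.5,0,0,0.4,0,0,0],[0.5,0,0,0,0,0,0]]]' >/dev/null
python3 - <<'E'
from h import *
st(); C=cam("wrist"); im=vision.grab_frame("wrist")
R,p=pose(); X=np.array([.6206,-.290])
for r in models.trace("wrist","pale_blank_a")[:2]:
        c=rect(C,r["mask"],.0055); print(round(r["p"],2),np.round(r["extent"]),c,(R.T@np.r_[c[0]/1000-p[:2],0])[:2]*40)
E
```

```text
t 19.65 TCP [ 620.6 -289.7  282. ] yawx 90.0 tilt 0.17 F [0.1 0.4 0.1] w 0.503 g 0.0
0.71 [320. 187.  11. 186.] (array([ 620.7, -290.4]), (172.8, 9.6), 89.8) [-0.06844018 -0.0117711 ]
```

Down 104.5 mm.

```bash
python3 -m inch '[[[0.5,-0.03,0,0.8,0,0,0],[0.5,0,0,1,0,0,0],[0.5,0,0,1,0,0,0],[0.5,0,0,0.8,0,0,0],[0.5,0,0,0.6,0,0,0]]]' >/dev/null
python3 -m inch '[[[0.5,0,0,0,0,0,0],[1,0,0,0,0,0,0],[1,0,0,0,0,0,0],[1,0,0,0,0,0,0],[1,0,0,0,0,0,0]]]' 40
python3 -m inch '[[[1,0,0,-0.5,0,0,0],[1,0,0,-1,0,0,0],[1,0,0,-1,0,0,0],[1,0,0,-1,0,0,0],[1,0,0,-1,0,0,0]]]'
```

```text
time: 20.75
tool_pos: [0.6221, -0.2904, 0.1799]
eef_rot: [0.001, 0.707, 0.707, 0.001]
contact_force: [0.2, 1.4, 6.6]
gripper_width: 0.104
grasp_force: 40.0
time: 21.25
tool_pos: [0.6212, -0.2904, 0.2926]
eef_rot: [0.0, 0.707, 0.707, 0.0]
contact_force: [-0.3, -0.3, 0.3]
gripper_width: 0.1
grasp_force: 39.2
```

```bash
python3 -m inch '[[[1,0,0,0,0,0,-0.64],[1,0,0,0,0,0,-0.64],[1,0.957,-0.125,0,0,0,0],[1,0.957,-0.125,0,0,0,0],[1,0.957,-0.125,0,0,0,0]]]' >/dev/null
python3 -m inch '[[[1,0.957,-0.125,0,0,0,0],[1,0.957,-0.125,0,0,0,0],[1,0.957,-0.125,0,0,0,0],[1,0.957,-0.125,0,0,0,0],[1,0.957,-0.125,0,0,0,0]]]' >/dev/null
python3 -m inch '[[[1,0.957,-0.125,0,0,0,0],[1,0.957,-0.125,0,0,0,0],[1,0.957,-0.125,0,0,0,0],[1,0.957,-0.125,0,0,0,0],[1,0.957,-0.125,0,0,0,0]]]' >/dev/null
python3 -m inch '[[[1,0.957,-0.125,0,0,0,0],[1,0.957,-0.125,0,0,0,0],[1,0.957,-0.125,0,0,0,0],[1,0,0,0.8,0,0,0],[1,0,0,0.8,0,0,0]]]' >/dev/null
python3 -m inch '[[[1,0,0,0.8,0,0,0],[1,0,0,0,0,0,0],[1,0,0,0,0,0,0]]]'|tail -1
python3 - <<'E'
from h import *
bst(); C=cam("wrist"); im=vision.grab_frame("wrist"); cv2.imwrite("pics/w6.png",im[:,:,::-1])
th=np.radians(BY); X=np.array([[np.cos(th),np.sin(th)],[-np.sin(th),np.cos(th)]])
for t,z in [("pale_blank_a",.0175),("pale_blank_a",.057),("dark_blank",.0175)]:
  for r in models.trace("wrist",t)[:2]:
    ys,xs=np.nonzero(r["mask"]); i=ys<np.percentile(ys,3)
    c=rect(C,r["mask"],z); print(t,z,round(r["p"],2),np.round(r["extent"]),c,"far end board xy",X@(plane(C,(xs[i].mean(),ys.min()),z)[:2]*1000-B))
E
```

```text
grasp_force: 39.2
t 23.55 TCP [520.4  82.3 231.4] yawx 97.7 tilt 0.01 F [-0.3 -0.2 -0.4] w 0.1 g 39.2
in board axes x,y: [40.3 -0.1]
pale_blank_a 0.0175 0.77 [194. 195.  48. 219.] (array([439.3,  83.6]), (148.9, 11.0), 97.6) far end board xy [-40.32188146  86.58074065]
pale_blank_a 0.0175 0.73 [318. 218.  21. 265.] (array([521.7,  71.3]), (199.0, 12.9), 97.6) far end board xy [39.76645329 88.28004902]
pale_blank_a 0.057 0.77 [194. 195.  48. 219.] (array([454.4, 100.5]), (116.9, 8.6), 97.6) far end board xy [-23.00628074  85.2675258 ]
pale_blank_a 0.057 0.73 [318. 218.  21. 265.] (array([519. ,  90.8]), (156.1, 10.1), 97.6) far end board xy [39.83969087 86.60098698]
dark_blank 0.0175 0.91 [253. 186.  23. 216.] (array([477.5,  95. ]), (145.4, 11.0), 97.1) far end board xy [-0.25659791 90.94785748]
```

```bash
python3 -m inch '[[[1,-0.02,-0.01,0.8,0,0,0],[1,0,0,0.7,0,0,0],[1,0,0,0.03,0,0,0],[1,0,0,0.03,0,0,0]]]'|tail -5
python3 -m inch '[[[0.65,0,0,0,0,0,0],[0.65,0,0,0,0,0,0],[0.65,0,0,0,0,0,0],[0.65,0,0,-0.5,0,0,0],[0.65,0,0,-1,0,0,0]]]'
python3 -m inch '[[[0.3,0,0,-1,0,0,0],[0,0,0,-1,0,0,0],[0,0,0,-1,0,0,0],[0,0,0,-1,0,0,0],[0,0,0,-1,0,0,0]]]'
python3 - <<'E'
from h import *
bst(); C=cam("top"); vision.grab_frame("top")
for r in models.trace("top","press_board")[:2]: print(round(r["p"],2),np.round(r["extent"]),rect(C,r["mask"],.01))
E
```

```text
tool_pos: [0.5203, 0.0818, 0.1922]
eef_rot: [0.0, 0.658, 0.753, 0.0]
contact_force: [-0.2, 0.4, 0.1]
gripper_width: 0.1
grasp_force: 42.8
time: 24.65
tool_pos: [0.5195, 0.0816, 0.2291]
eef_rot: [-0.001, 0.658, 0.753, -0.001]
contact_force: [0.2, -0.1, -0.7]
gripper_width: 0.346
grasp_force: 0.0
time: 25.15
tool_pos: [0.5198, 0.0819, 0.3564]
eef_rot: [0.0, 0.658, 0.753, 0.0]
contact_force: [0.8, 0.4, 0.2]
gripper_width: 1.0
grasp_force: 0.0
t 25.15 TCP [519.8  81.9 356.4] yawx 97.8 tilt 0.05 F [0.8 0.4 0.2] w 1.0 g 0.0
in board axes x,y: [39.6 -0.5]
0.73 [202. 245.  64.  55.] (array([468.8, 351.8]), (156.2, 117.3), 102.6)
0.22 [363. 157.  23.  15.] (array([693.9, -55.8]), (66.4, 23.8), 75.7)
```

```bash
python3 -m inch '[[[0,0.96,0.22,-0.4,0,0,0],[0,0.96,0.22,-0.4,0,0,0],[0,0.96,0.22,-0.4,0,0,0],[0,0.96,0.22,-0.4,0,0,0],[0,0.96,0.22,-0.4,0,0,0]]]' >/dev/null
python3 -m inch '[[[0,0.96,0.22,0,0,0,0],[0,0.96,0.22,0,0,0,0],[0,0.96,0.22,0,0,0,0],[0,0.96,0.22,0,0,0,0],[0,0.96,0.22,0,0,0,0]]]' >/dev/null
python3 -m inch '[[[0,0.96,0.22,0,0,0,0],[0,0,0,0,0,0,-1],[0,0,0,0,0,0,-1],[0,0,0,0,0,0,-1],[0,0,0,0,0,0,-1]]]' >/dev/null
python3 -m inch '[[[0,0,0,0,0,0,-1],[0,0,0,0,0,0,-1],[0,0,0,0,0,0,-1],[0,0,0,0,0,0,-1],[0,0,0,0,0,0,-1]]]' >/dev/null
python3 -m inch '[[[0,0,0,0,0,0,-1],[0,0,0,0,0,0,-1],[0,0,0,0,0,0,-1],[0,0,0,0,0,0,-1],[0,0,0,0,0,0,-1]]]' >/dev/null
python3 -m inch '[[[0,0,0,0,0,0,-1],[0,0,0,0,0,0,-0.8],[0,0,0,0,0,0,0],[0,0,0,0,0,0,0]]]' |tail -2
python3 - <<'E'
from h import *
st(); C=cam("wrist"); im=vision.grab_frame("wrist"); cv2.imwrite("pics/w7.png",im[:,:,::-1]); np.save("w7C.npy",np.hstack([C[0],C[1],C[2][:,None]]))
for t in ["press_board"]:
  for r in models.trace("wrist",t)[:2]: print(t,round(r["p"],2),np.round(r["extent"]),rect(C,r["mask"],.01))
E
```

```text
gripper_width: 1.002
grasp_force: 0.0
t 28.15 TCP [544.5 351.3 404.1] yawx -167.6 tilt 0.03 F [-0.1 -0.2  0.3] w 1.002 g 0.0
press_board 0.68 [333. 101. 137. 104.] (array([466.9, 349.2]), (150.6, 117.2), 102.4)
press_board 0.51 [ 84.  19. 169.  28.] (array([440.2,  66.5]), (177.6, 11.9), 97.9)
```

View pics/w7.png

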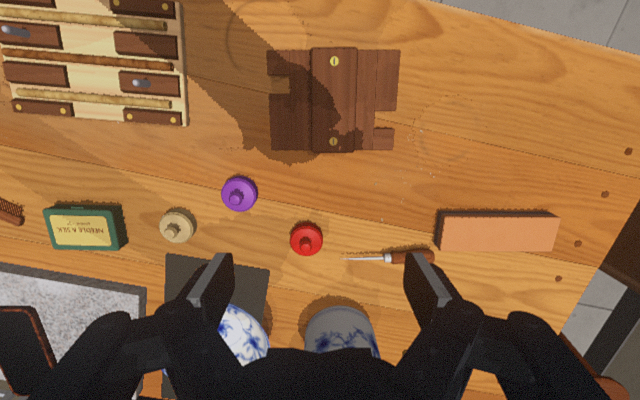

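The press board is at (333,101), with its −y notch at (278,87) and its +y notch at (385,118). That matches the grooved board's axes with a yaw of about 12.4°. The weights show as cream brass (177,227), purple (239,194) and red (306,239), so the cream brass one is the weight.

Run:
```python
from h import *
a=np.load("w7C.npy"); C=(a[:,:3],a[:,3:6],a[:,6])
s=[plane(C,u,.032)*1000 for u in ((334,61),(333.5,142))]; print("screws",np.round(s,1),"mid",np.round((s[0]+s[1])/2,1), "yaw",np.degrees(np.arctan2(*(s[1]-s[0])[[1,0]])))
k=[plane(C,u,.032)*1000 for u in ((311,47),(357,47),(358,153),(311,153))]; print("cleat corners",np.round(k,1)[:,:2], np.round(np.mean(k,0),1))
k=[plane(C,u,.010)*1000 for u in ((270,51),(401,50),(394,150),(272,151))]; print("plate",np.round(np.mean(k,0),1))
im=cv2.imread("pics/w7.png"); p=[]
for r in (im[25:165,250:420],im[165:265,140:350]):
    p.append(cv2.resize(r,(600,int(600*r.shape[0]/r.shape[1]))))
p=np.vstack([cv2.resize(q,(510,int(q.shape[0]*.85)))[:300] for q in p]); print(p.shape); cv2.imwrite("pics/w7c.png",p[:600])
```

```text
screws [[425.7 340.8  32. ]
 [508.7 359.9  32. ]] mid [467.2 350.4  32. ] yaw 12.955713830706648
cleat corners [[417.8 314.3]
 [407.5 361.2]
 [514.9 390.7]
 [526.7 337.3]] [466.8 350.9  32. ]
plate [467.1 351.9  10. ]
(542, 510, 3)
```

View pics/w7c.png

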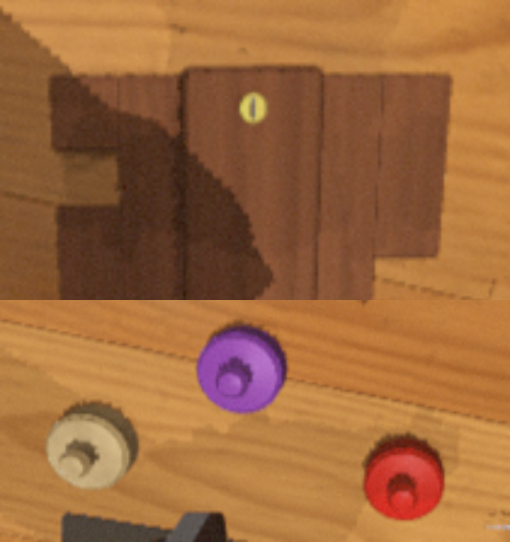

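The crop confirms it: the left weight, at (177,227) in the frame, is brass/cream and the others are purple and red. I'll grip the press board by its cleat.

```bash
python3 -m inch '[[[0,0.76,0.16,0,0,0,-0.05],[0,0.76,0.16,0.5,0,0,0],[0,0.76,0.16,1,0,0,0],[0,0.76,0.16,1,0,0,0],[0,0,0,1,0,0,0]]]' >/dev/null
python3 -m inch '[[[0,0,0,1,0,0,0],[0,0,0,1,0,0,0],[0,0,0,1,0,0,0],[0,0,0,0,0,0,0],[0,0,0,0,0,0,0]]]' >/dev/null
python3 - <<'E'
from h import *
st(); C=cam("wrist"); im=vision.grab_frame("wrist"); cv2.imwrite("pics/w8.png",im[:,:,::-1])
R,p=pose(); print("to go /25",(R.T@(np.array([.467,.3507,.183])-p))*40)
E
```

```text
t 29.25 TCP [466.8 350.6 242.1] yawx -167.2 tilt 0.03 F [-0.1  0.3  0. ] w 1.001 g 0.0
to go /25 [ 0.00464639 -0.00645609  2.39366694]
```

View pics/w8.png

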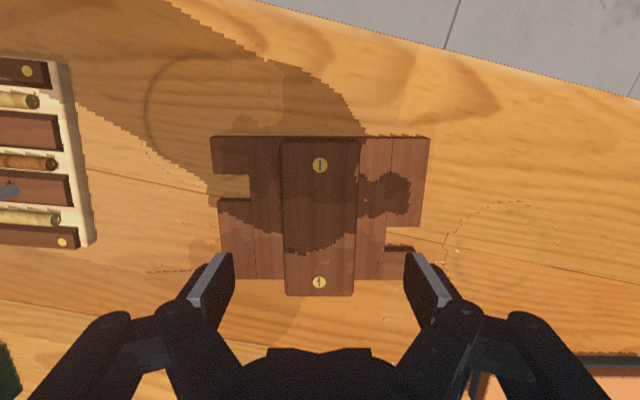

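The cleat is centred between the fingers at column 320, with its screws at (320,165) and (319,283). I'll lower and grip.

```bash
python3 - <<'E'
from h import *
a=np.load("w7C.npy"); C=(a[:,:3],a[:,3:6],a[:,6]); D=cam("wrist")
for u,v in (((334,61),(320,165)),((333.5,142),(319,283))): print(tri([(C,u),(D,v)]))
E
python3 -m inch '[[[0,0,0,0.8,0,0,0],[0,0,0,0.8,0,0,0],[0,0,0,0.8,0,0,0],[0,0,0,0,0,0,0]]]'|tail -5
python3 -m inch '[[[0.7,0,0,0,0,0,0],[0.7,0,0,0,0,0,0],[0.7,0,0,0,0,0,0],[0.7,0,0,0,0,0,0],[0.7,0,0,0,0,0,0]]]' 70
python3 -m inch '[[[0.7,0,0,-0.2,0,0,0],[0.7,0,0,-0.4,0,0,0],[0.7,0,0,-0.7,0,0,0],[0.7,0,0,-0.7,0,0,0],[0.7,0,0,0,0,0,0]]]'
```

```text
(array([0.42599541, 0.34117726, 0.03493762]), [np.float64(0.00042188820760578395), np.float64(0.0004218882076058866)])
(array([0.5082837 , 0.35970809, 0.03517008]), [np.float64(4.0202545317792243e-05), np.float64(4.020254531774872e-05)])
tool_pos: [0.4668, 0.3499, 0.1811]
eef_rot: [-0.001, -0.112, 0.994, -0.001]
contact_force: [-0.1, -0.4, 0.5]
gripper_width: 0.998
grasp_force: 0.0
time: 30.2
tool_pos: [0.4673, 0.351, 0.1836]
eef_rot: [0.001, -0.112, 0.994, 0.001]
contact_force: [-1.2, -0.3, 6.4]
gripper_width: 0.57
grasp_force: 74.0
time: 30.7
tool_pos: [0.4675, 0.3513, 0.2351]
eef_rot: [0.002, -0.112, 0.994, 0.001]
contact_force: [0.7, 0.5, -3.0]
gripper_width: 0.57
grasp_force: 72.9
```

```bash
python3 -m inch '[[[0.7,0,0,-0.8,0,0,0],[0.7,0,0,-0.8,0,0,0],[0.7,0,0,-0.6,0,0,0.4],[0.7,0,0,0,0,0,0.45],[0.7,0.09,-0.99,0,0,0,0]]]' >/dev/null
python3 -m inch '[[[0.7,0.09,-0.99,0,0,0,0],[0.7,0.09,-0.99,0,0,0,0],[0.7,0.09,-0.99,0,0,0,0],[0.7,0.09,-0.99,0,0,0,0],[0.7,0.09,-0.99,0,0,0,0]]]' >/dev/null
python3 -m inch '[[[0.7,0.09,-0.99,0,0,0,0],[0.7,0.09,-0.99,0,0,0,0],[0.7,0.09,-0.99,0,0,0,0],[0.7,0.09,-0.99,0,0,0,0],[0.7,0.09,-0.99,0,0,0,0]]]' >/dev/null
python3 -m inch '[[[0.7,0,0,0.6,0,0,0],[0.7,0,0,0.6,0,0,0],[0.7,0,0,0,0,0,0],[0.7,0,0,0,0,0,0]]]' |tail -2
python3 - <<'E'
from h import *
bst(); C=cam("wrist"); im=vision.grab_frame("wrist"); cv2.imwrite("pics/w9.png",im[:,:,::-1]); np.save("w9C.npy",np.hstack([C[0],C[1],C[2][:,None]]))
E
```

```text
gripper_width: 0.569
grasp_force: 73.4
t 32.6 TCP [478.7  78.4 256.3] yawx -172.2 tilt 0.08 F [-0.3  0.6 -3.1] w 0.569 g 73.4
in board axes x,y: [-1.6  1.7]
```

View pics/w9.png

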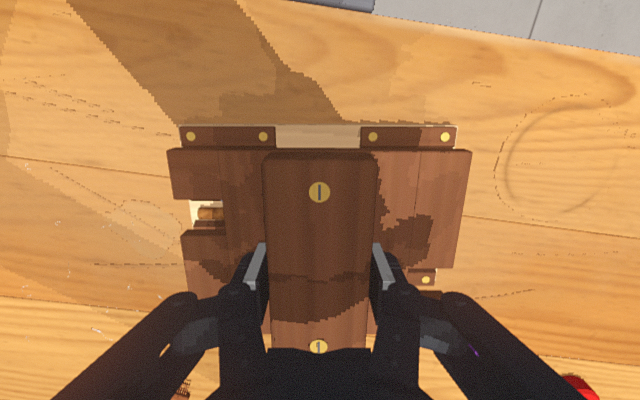

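The press board hangs level over the grooved board. Its plate's front corners are at (168,150) and (471,151), and the rib screws behind are at (191,136) and (445,136). Next I'll compute the offset.

Run:
```python
from h import *
a=np.load("w9C.npy"); C=(a[:,:3],a[:,3:6],a[:,6])
th=np.radians(BY); X=np.array([[np.cos(th),np.sin(th)],[-np.sin(th),np.cos(th)]])
for n,uv,z in [("plate TL (-56,-75)",(168,150),82.7),("plate TR (-56,75)",(471,151),82.7),("screw",(319.5,192),104.7),("screw",(318.5,347),104.7),("rib screw (-58,-88)",(191,136),18),("(-58,88)",(445,136),18),("board(-65,-100)",(179,126),12),("board (-65,100)",(457,126),12)]:
    print(n,np.round(X@(plane(C,uv,z/1000)[:2]*1000-B),1))
```

```text
plate TL (-56,-75) [-58.8 -72.4]
plate TR (-56,75) [-58.7  75. ]
screw [-44.6   1.2]
screw [40.2  1. ]
rib screw (-58,-88) [-57.6 -87.9]
(-58,88) [-58.1  88.7]
board(-65,-100) [-63.9 -98. ]
board (-65,100) [-64.4  98.8]
```

```bash
python3 -m inch '[[[0.7,-0.09,-0.05,0.3,0,0,0],[0.7,0,0,0.5,0,0,0],[0.7,0,0,0.6,0,0,0],[0.7,0,0,0.3,0,0,0],[0.7,0,0,0,0,0,0]]]'
python3 -m inch '[[[0.7,0,0,0.12,0,0,0],[0.7,0,0,0.1,0,0,0],[0.7,0,0,0,0,0,0]]]'
python3 - <<'E'
from h import *
bst()
E
```

```text
time: 33.15
tool_pos: [0.4808, 0.0762, 0.2126]
eef_rot: [-0.001, -0.068, 0.998, 0.0]
contact_force: [-0.8, -0.0, -2.6]
gripper_width: 0.571
grasp_force: 73.5
time: 33.45
tool_pos: [0.4815, 0.0762, 0.2087]
eef_rot: [0.0, -0.068, 0.998, -0.0]
contact_force: [0.4, -0.1, -3.0]
gripper_width: 0.568
grasp_force: 73.5
t 33.45 TCP [481.5  76.2 208.7] yawx -172.3 tilt 0.01 F [ 0.4 -0.1 -3. ] w 0.568 g 73.5
in board axes x,y: [ 0.9 -0.9]
```

```bash
python3 -m inch '[[[0.7,0,0,0.06,0,0,0],[0.7,0,0,0,0,0,0]]]'|sed -n '2p;4p'
python3 -m inch '[[[0.7,0,0,0.04,0,0,0],[0.7,0,0,0,0,0,0]]]'|sed -n '2p;4p'
python3 -m inch '[[[0.7,0,0,0.04,0,0,0],[0.7,0,0,0,0,0,0]]]'|sed -n '2p;4p'
```

```text
tool_pos: [0.4815, 0.0762, 0.2073]
contact_force: [-0.5, 0.3, -2.8]
tool_pos: [0.4815, 0.0762, 0.2064]
contact_force: [-1.5, -0.9, 0.2]
tool_pos: [0.4815, 0.0764, 0.2063]
contact_force: [-5.5, -3.2, 15.6]
```

```bash
python3 -m inch '[[[0.5,0,0,0,0,0,0],[0.2,0,0,0,0,0,0],[0,0,0,0,0,0,0],[0,0,0,0,0,0,0]]]'|tail -5
python3 -m inch '[[[0,0,0,-0.5,0,0,0],[0,0,0,-0.9,0,0,0],[0,0,0,-1,0,0,0],[0,0,0,-1,0,0,0],[0,0,0,0,0,0,0]]]'|head -2
python3 - <<'E'
from h import *
bst(); C=cam("wrist"); im=vision.grab_frame("wrist"); cv2.imwrite("pics/w10.png",im[:,:,::-1])
D=cam("top"); vision.grab_frame("top")
a=np.load("w7C.npy"); E=(a[:,:3],a[:,3:6],a[:,6])
for z in (.0,.02,.036): print(z,[np.round(plane(E,u,z)[:2]*1000,1) for u in ((177,227),)])
for r in models.trace("top","weight")[:4]: print(round(r["p"],2),r["extent"],rect(D,r["mask"],.015))
E
```

```text
tool_pos: [0.4816, 0.0763, 0.2052]
eef_rot: [0.0, -0.067, 0.998, 0.0]
contact_force: [0.7, -0.6, -0.3]
gripper_width: 1.001
grasp_force: 0.0
time: 34.95
tool_pos: [0.4824, 0.077, 0.2936]
t 34.95 TCP [482.4  77.  293.6] yawx -172.3 tilt 0.29 F [ 0.3 -0.6 -0.1] w 1.002 g 0.0
in board axes x,y: [ 1.9 -0.3]
0.0 [array([672.8, 178.1])]
0.02 [array([661.7, 186.4])]
0.036 [array([652.8, 193. ])]
0.75 [239.5, 193.6, 18.0, 15.7] (array([603.3, 259.5]), (43.7, 43.6), 90.0)
0.48 [268.5, 165.6, 19.3, 18.0] (array([666.2, 185.9]), (46.5, 43.6), 0.4)
0.47 [203.4, 174.6, 16.8, 21.3] (array([649.6, 357.7]), (44.1, 43.7), 0.9)
```

View pics/w10.png

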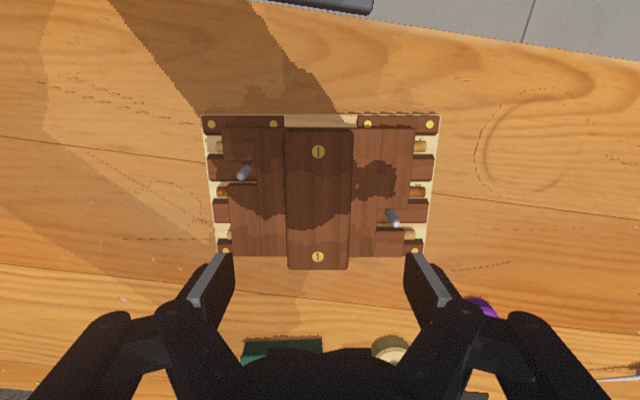

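The press board lies flat with the pins at (243,172) and (393,217) standing in its notches. The blank ends show on both sides. Now for the weight.

```bash
python3 -m inch '[[[0,0,0,-0.7,0,0,0],[0,-0.96,0.27,-0.3,0,0,0],[0,-0.96,0.27,-0.3,0,0,0],[0,-0.96,0.27,-0.3,0,0,0],[0,-0.96,0.27,-0.3,0,0,0]]]' >/dev/null
python3 -m inch '[[[0,-0.96,0.27,0,0,0,0],[0,-0.96,0.27,0,0,0,0],[0,-0.96,0.27,0,0,0,0],[0,-0.96,0.27,0,0,0,0],[0,-0.96,0.27,0,0,0,0]]]' >/dev/null
python3 -m inch '[[[0,-0.96,0.27,0,0,0,0],[0,-0.96,0.27,0,0,0,0],[0,0,0,0,0,0,0],[0,0,0,0,0,0,0]]]' |head -2
cat > meas.py <<'E'
from h import *
st(); C=cam("wrist"); im=vision.grab_frame("wrist"); R,p=pose()
for r in models.trace("wrist","weight")[:4]:
    ys,xs=np.nonzero(r["mask"]); px=im[ys,xs].mean(0)
    c=rect(C,r["mask"],.012); print(round(r["p"],2),np.round(r["extent"]),"rgb",px.astype(int),c,"go/25",np.round((R.T@np.r_[c[0]/1000-p[:2],0])[:2]*40,2))
print([(round(r["p"],2),np.round(r["uv"]),np.round(plane(C,r["uv"],0)[:2]*1000,1)) for r in models.spot_point("wrist","weight")[:4]])
E
python3 meas.py
```

```text
time: 36.5
tool_pos: [0.7327, 0.186, 0.3356]
t 36.5 TCP [732.7 186.  335.6] yawx -172.2 tilt 0.16 F [-0.7 -0.8 -0.6] w 1.008 g 0.0
0.84 [418.  53.  57.  59.] rgb [138  75 153] (array([601.6, 257.4]), (48.4, 45.0), 97.8) go/25 [4.8  3.56]
0.76 [506. 118.  57.  52.] rgb [175  47  34] (array([647. , 354.3]), (52.7, 44.9), 97.8) go/25 [2.47 7.15]
0.73 [327. 115.  48.  49.] rgb [154 131  92] (array([664.4, 183.5]), (45.1, 44.9), 143.1) go/25 [2.71 0.29]
[(0.97, array([502., 119.]), array([646.4, 359.1])), (0.92, array([326., 115.]), array([666.7, 183.6])), (0.62, array([412.,  57.]), array([603.2, 255.7]))]
```

```bash
python3 -m inch '[[[0,0.88,0.1,0,0,0,0],[0,0.88,0.1,0.5,0,0,0],[0,0.88,0.09,0.8,0,0,0],[0,0,0,1,0,0,0],[0,0,0,1,0,0,0]]]' >/dev/null
python3 -m inch '[[[0,0,0,0.3,0,0,0],[0,0,0,0,0,0,0],[0,0,0,0,0,0,0]]]' >/dev/null
python3 meas.py
```

```text
t 37.45 TCP [666.9 183.8 248.9] yawx -172.3 tilt 0.07 F [-0.2  0.6  0.5] w 0.998 g 0.0
0.91 [548. 214.  75.  61.] rgb [175  44  31] (array([646.5, 355.2]), (60.3, 45.2), 66.4) go/25 [-0.11  6.9 ]
0.85 [319. 210.  64.  60.] rgb [155 130  91] (array([664.7, 183. ]), (48.7, 45.1), 7.7) go/25 [ 0.1  -0.02]
0.75 [439. 138.  74.  68.] rgb [142  76 158] (array([601.6, 257.9]), (48.7, 44.9), 73.6) go/25 [2.2  3.28]
[(0.95, array([322., 208.]), array([668.4, 186. ])), (0.94, array([542., 209.]), array([645.9, 358.5])), (0.66, array([430., 137.]), array([602.5, 256.7]))]
```

```bash
python3 -m inch '[[[0,0.05,0,0.7,0,0,0],[0,0,0,0.9,0,0,0],[0,0,0,0.9,0,0,0],[0,0,0,0.5,0,0,0],[0,0,0,0,0,0,0]]]' |sed -n '2p;4p'
python3 -m inch '[[[0.75,0,0,0,0,0,0],[0.75,0,0,0,0,0,0],[0.75,0,0,0,0,0,0],[0.75,0,0,0,0,0,0],[0.75,0,0,0,0,0,0]]]' 60
python3 -m inch '[[[0.75,0,0,-0.3,0,0,0],[0.75,0,0,-0.6,0,0,0],[0.75,0,0,-0.8,0,0,0],[0.75,0,0,-0.8,0,0,0],[0.75,0,0,-0.8,0,0,0]]]'
python3 - <<'E'
from h import *
# cleat centre from the last board view (pose then: w10)
th=np.radians(BY); X=np.array([[np.cos(th),np.sin(th)],[-np.sin(th),np.cos(th)]])
c=vision.get_calibration("wrist"); M=np.array(c["mount"]); a=np.radians(-172.3)
Rt=np.array([[np.cos(a),np.sin(a),0],[np.sin(a),-np.cos(a),0],[0,0,-1]]); p=np.array([.4824,.077,.2936])
Rc=Rt@M[:3,:3]; o=p+Rt@M[:3,3]; K=cam("wrist")[0]; C=(K,Rc.T,-Rc.T@o)
P=[plane(C,u,.055)[:2]*1000 for u in ((318,152),(318,257))]; m=(P[0]+P[1])/2
print("cleat centre",m,"board",X@(m-B),X@(P[1]-P[0]))
E
```

```text
tool_pos: [0.6646, 0.1831, 0.1703]
contact_force: [0.4, -0.4, -0.3]
time: 38.6
tool_pos: [0.6659, 0.1838, 0.1744]
eef_rot: [0.001, -0.067, 0.998, 0.0]
contact_force: [-0.2, -1.1, 6.2]
gripper_width: 0.491
grasp_force: 60.8
time: 39.1
tool_pos: [0.6655, 0.1837, 0.2578]
eef_rot: [0.001, -0.068, 0.998, 0.0]
contact_force: [0.4, 0.6, -2.0]
gripper_width: 0.494
grasp_force: 61.5
cleat centre [479.8846739   75.27687704] board [-0.84065251 -1.62514071] [ 8.41429349e+01 -5.38918917e-02]
```

```bash
python3 -m inch '[[[0.75,0,0,-1,0,0,0],[0.75,0.99,-0.41,-0.2,0,0,0],[0.75,0.99,-0.41,0,0,0,0],[0.75,0.99,-0.41,0,0,0,0],[0.75,0.99,-0.41,0,0,0,0]]]' >/dev/null
python3 -m inch '[[[0.75,0.99,-0.41,0,0,0,0],[0.75,0.99,-0.41,0,0,0,0],[0.75,0.99,-0.41,0,0,0,0],[0.75,0.99,-0.41,0,0,0,0],[0.75,0,0,0,0,0,0]]]' >/dev/null
python3 -m inch '[[[0.75,0,0,0.6,0,0,0],[0.75,0,0,0.6,0,0,0],[0.75,0,0,0,0,0,0],[0.75,0,0,0,0,0,0]]]' >/dev/null
python3 - <<'E'
from h import *
bst(); C=cam("wrist"); im=vision.grab_frame("wrist"); cv2.imwrite("pics/w11.png",im[:,:,::-1]); np.save("w11C.npy",np.hstack([C[0],C[1],C[2][:,None]]))
E
```

```text
t 40.5 TCP [480.4  76.3 254.4] yawx -172.2 tilt 0.1 F [ 0.3  0.1 -2.1] w 0.493 g 61.6
in board axes x,y: [-0.2 -0.7]
```

View pics/w11.png

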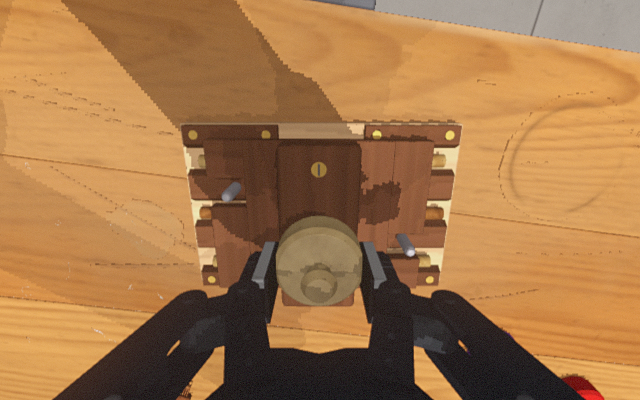

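The weight hangs at (319,262) over the cleat, centred between its edges at columns 278 and 358. I'll lower it.

```bash
python3 -m inch '[[[0.75,0,0,0.3,0,0,0],[0.75,0,0,0.4,0,0,0],[0.75,0,0,0.2,0,0,0],[0.75,0,0,0.04,0,0,0],[0.75,0,0,0,0,0,0]]]'|sed -n '2p;4p'
python3 -m inch '[[[0.75,0,0,0.04,0,0,0],[0.75,0,0,0,0,0,0]]]'|sed -n '2p;4p'
python3 -m inch '[[[0.75,0,0,0.04,0,0,0],[0.75,0,0,0,0,0,0]]]'|sed -n '2p;4p'
```

```text
tool_pos: [0.4802, 0.0756, 0.2314]
contact_force: [-0.2, 0.2, -2.0]
tool_pos: [0.4803, 0.0756, 0.2308]
contact_force: [-0.6, -0.6, -2.8]
tool_pos: [0.4803, 0.0755, 0.2297]
contact_force: [-0.0, -0.2, -2.4]
```

```bash
python3 -m inch '[[[0.75,0,0,0.04,0,0,0],[0.75,0,0,0,0,0,0]]]'|sed -n '2p;4p'
python3 -m inch '[[[0.75,0,0,0.02,0,0,0],[0.75,0,0,0,0,0,0]]]'|sed -n '2p;4p'
```

```text
tool_pos: [0.4803, 0.0756, 0.2291]
contact_force: [-2.7, -0.7, 4.1]
tool_pos: [0.4803, 0.0757, 0.229]
contact_force: [-3.8, -1.7, 10.7]
```

Contact, so I'll release and retreat.

```bash
python3 -m inch '[[[0.4,0,0,0,0,0,0],[0.2,0,0,0,0,0,0],[0,0,0,0,0,0,0],[0,0,0,0,0,0,0]]]'|sed -n '2p;4,6p'
python3 -m inch '[[[0,0,0,-0.4,0,0,0],[0,0,0,-0.8,0,0,0],[0,0,0,-1,0,0,0],[0,0,0,-1,0,0,0],[0,0,0,-1,0,0,0]]]'|tail -1
python3 -m inch '[[[0,-0.9,0,-0.5,0,0,0],[0,-0.9,0,0,0,0,0],[0,-0.9,0,0,0,0,0],[0,0,0,0,0,0,0],[0,0,0,0,0,0,0]]]'|tail -1
python3 - <<'E'
from h import *
bst(); C=cam("wrist"); im=vision.grab_frame("wrist"); cv2.imwrite("pics/w12.png",im[:,:,::-1])
th=np.radians(BY); X=np.array([[np.cos(th),np.sin(th)],[-np.sin(th),np.cos(th)]])
for t,z in (("press_board",.033),("weight",.067)):
  for r in models.trace("wrist",t)[:2]:
    c=rect(C,r["mask"],z); print(t,round(r["p"],2),np.round(r["extent"]),c,X@(c[0]-B))
E
```

```text
tool_pos: [0.4803, 0.0756, 0.2281]
contact_force: [0.3, 0.1, -0.2]
gripper_width: 0.999
grasp_force: 0.0
grasp_force: 0.0
grasp_force: 0.0
t 43.25 TCP [546.9  85.  345.9] yawx -172.2 tilt 0.05 F [-0.8  0.1 -0.5] w 1.003 g 0.0
in board axes x,y: [66.9 -1. ]
press_board 0.86 [319. 111. 175. 134.] (array([481.1,  75. ]), (149.4, 119.1), 97.5) [ 0.32661755 -2.06235811]
weight 0.94 [530. 286.  48.  42.] (array([614.1, 304.4]), (54.5, 37.1), 55.7) [162.86381405 207.44902524]
weight 0.84 [318. 116.  58.  57.] (array([479.1,  74.4]), (44.6, 43.5), 142.9) [-1.73574056 -2.38897566]
```

View pics/w12.png

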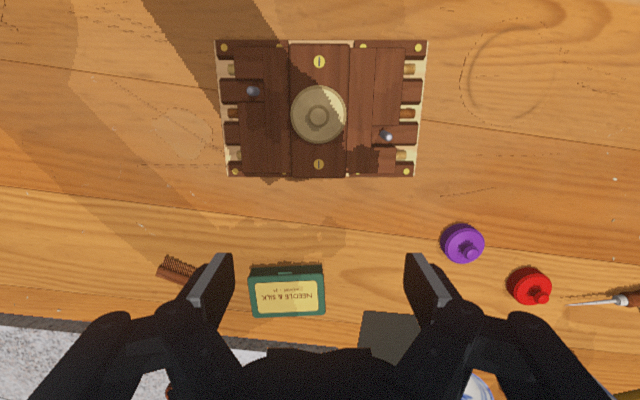

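The weight stands upright on the middle of the cleat at (318,115). The board is flat with the pins in its notches, at (253,91) and (387,134), and the blanks are in their grooves. The tin and comb haven't been touched. Handing in.

```bash
python3 -c "
from station import env; print(env.hand_in())"
```

```text
the job is handed in; nothing more can be done
None
```

I loaded the press and handed the job in at about 43 s: three blanks in their grooves with the dark one in the middle, the pressing board flat over both pins, the brass weight upright on the middle of its cleat, and the tin and comb left alone.

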